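# Slide a brass blank along the rail into the corner pocket of a marking jig

### The arm

A 6-joint arm with a two-finger parallel gripper is mounted at the origin on the work surface. World frame = base frame: x ahead of the robot, y to its left, z up, the work surface at z = 0. Lengths are in m, angles in rad, forces in N, time in s.
With the tool pointing down it reaches from about 0.3 to 0.775 m from the base axis. Payload 14.6 kg.
Tool frame: the origin (TCP) lies on the front face of the gripper's body, between the roots of the fingers; the fingertips stand 97 mm ahead of it and the grasp point (between the pads) lies 78 mm ahead of it; z points along the fingers, x is the direction in which the jaws open and shut, and the axes are right-handed (so a half turn about z gives the same grasp; the last joint's range is limited). The gripper opens to 94 mm and grips with 3 to 60 N. Pads are 16 mm wide; open, the fingers measure 119 mm over their backs; the gripper's body (75 mm by 177 mm) begins 78 mm behind the grasp point.
Start: joints at [-1.272, 0.3, 1.521, -0, 1.321, -0.067], TCP at [0.197, -0.514, 0.303] pointing down, gripper open.
Joint ranges: [-3.03, 3.03], [-0.79, 2.21], [0.23, 2.52], [-1.04, 4.18], [0, 3.07], [-2.55, 2.55]. Speed limits (rad/s): [2.22, 2.22, 2.57, 3.14, 3.14, 3.14].

### API

Orientations are given as [roll, pitch, yaw] about the fixed x, y, z axes, in that order (R = Rz(yaw) Ry(pitch) Rx(roll)).
In Python, from station import sensors, camera, ctrl gives the robot as it stands.
- The arm moves only by the tool move_arm, never from a script. Its argument "rows" is text: rows parted by semicolons, each of 6 numbers parted by spaces: the shift along the tool's x, y, z in mm, then the turn, a rotation vector about the tool's x, y, z in rad. In form: x y z wx wy wz; .... A call has 1 to 20 rows; each row shifts and turns the pose as measured when the row begins, along the tool's axes as they then stand; what a row does not reach is not made up. A row lasts 1/8 s, in which the tool goes at most 62.5 mm and 10.7 degrees, less where a joint would pass 70% of its speed; a pose out of reach is approached as far as the arm can. A call with a gripper value outside its range is refused whole. "grip" is the opening, from -1 (shut) to 1 (fully open), set as the call begins (left out, the last holds). The fingers move at their own pace and stop on an object; "newtons" is the grip in N (left out, the last holds). Time passes only in rows, so rows that do not move let the fingers close. It gives the time, the measured TCP pose, the force and the opening at its end, in the units of the state.
- sensors.get_obs(): the state, without advancing time (a new reading comes with each control period).
- camera(name): name is "scene" or "top" or "wrist"; returns a dict with "color" (420x560x3 uint8, blue, green, red), "z_map" (420x560 float32, m along the optical axis (not along the pixel's ray), 0 where there is no reading), "mtx" (3x3 intrinsics, pixels), "distortion" ([k1, k2, p1, p2, k3] as OpenCV has them; the pictures are not rectified), "position" and "attitude" of the camera in the world; the wrist camera has in their place "hand_eye" (4x4, takes a point from camera to tool coordinates, whose origin is the TCP and whose axes are the tool frame's). Camera axes: x right, y down, z forward; pixel columns grow to the right and rows downward; lengths in m; the calibration is good to about 2 mm. A picture is of the moment at which its call begins: read the wrist's pose just before it.
- ctrl.hand_in(): hands the job in, once; it reports no verdict.
The state is a dict: "time_s": time; "qpos": joint angles; "joint_vel": joint speeds; "tau": joint torques, N m; "ee_pos": TCP position; "eef_rot": TCP orientation; "force": force on the tool from outside, world axes, zero at the start; "moment": the same for the moment, N m; "grip_width": finger opening in m.
Only numpy, scipy, OpenCV 4.12 (cv2) and the standard library are available. Lean on these libraries where they do the work, as an engineer would, in place of code of your own. Each camera call takes 0.05 s, during which the arm holds its last target.

### The job

Load the brass blank with the cut-off corner into the steel jig without picking it up or lifting it: with the fingertips, first push it across the plate until its long side lies flat against the long rail, still well away from the pocket, then slide it along the rail, keeping it against the rail all the way, until it sits fully home in the corner pocket, against both the rail and the end stop. Leave the other pieces and tools where they are.

Things in the scene. Friction and masses are not known exactly. Their poses are not given: they have to be found in the camera images.
- jig: fixed jig on the table: a dark steel plate 160 (x) x 360 (y) x 12 mm carrying a long steel rail, an end stop and a small keeper block. Origin: centre of the plate's underside, on the table; z up. The rail runs along y near the +x edge, the pocket is the corner of rail and end stop at the +y end
- rail_mid (a point): half-way along the rail, on the top edge of its guiding face, which looks to the jig's -x and lies at x = +55 mm in the jig's frame. The rail is 18 mm wide, 18 mm high above the plate and as long as the plate
- stop (a point): on the top edge of the end stop's face, which looks to the jig's -y and lies at y = +150 mm in the jig's frame, from x = -30 mm to the rail; the stop is 18 mm high above the plate and 18 mm thick
- keeper (a point): centre of the top of the keeper block, 14 (x) x 26 (y) mm, 12 mm high above the plate, at x = 0 to 14 mm, y = 124 to 150 mm in the jig's frame. Between it and the rail the pocket is a slot 41 mm wide, which can be entered only along the rail, in the jig's +y direction
- home (a point): point on top of the plate (12 mm above the table) where the blank's origin is when it is fully home in the pocket, at (36, 122) mm in the jig's frame; axes as the jig's
- blank: loose smooth brass block (slides easily on the steel, friction about 0.3), 38 (x) x 56 (y) x 18 mm high, 0.2 to 0.4 kg, on the plate's -y half, off the rail, up to 23 degrees askew. Origin: underside centre of the whole 38 x 56 mm outline; axes parallel to the jig's when home. Corner -x, -y cut off. Its side at x = +19 mm goes to the rail; the side at x = -19 mm is straight from y = -8 to +28 mm
- cut (a point): middle of the upright slanting face left by the cut-off corner, at (-9, -18, 9) mm in the blank's frame. The face runs at 45 degrees from (+1, -28) to (-19, -8) mm and looks away from both the rail and the end stop, so a push square on it presses the blank against the rail and along it; axes as the blank's
- bar: bystander: loose whole rectangular brass bar, 24 x 50 x 16 mm, lying on the plate's -x side next to the lane. Origin: centre of its underside
- disc: bystander: loose round brass disc, 30 mm across, 16 mm high, on the plate's -x side near the end stop. Origin: centre of its underside
- punch: bystander: loose steel doming punch standing upright on the table behind the rail, 32 mm across, 80 mm high. Origin: centre of its underside
- hammer: bystander: loose hammer lying on the table beyond the jig
- brick: bystander: loose soldering brick, 75 x 120 x 30 mm, lying to the right of the jig. Origin: centre of its underside
- jar: bystander: closed glass jar, 64 mm across, 85 mm high, standing to the left of the jig. Origin: centre of its underside
- cup: bystander: white cup, 72 mm across, 70 mm high, standing left of and beyond the jig. Origin: centre of its underside
Not all that is in view belongs to the job. Leave any black or red look-alike of the blank alone.

How it is judged:
On the way:
1. the blank lies flat against the rail, still well away from the pocket (x of blank in the frame of home above -0.003 m and y of blank in the frame of home below -0.095 m and angle between the x axis of blank and the x axis of jig, either way round below 0.06 rad and z of blank in the frame of home below 0.003 m), for 0.2 s.
At the end, for the whole second after the job is handed in: the blank lies flat and still on the plate, within 3 mm of fully home in the corner of rail and end stop, square to the rail within 0.05 rad; no bystander has moved by 15 mm (horizontal distance between blank and home below 0.003 m and angle between the x axis of blank and the x axis of jig, either way round below 0.05 rad and z of blank in the frame of home below 0.002 m and angle between blank's own z axis and vertical below 0.05 rad and linear speed of blank below 0.01 m/s and distance of each of bar, disc, punch, hammer, brick, jar, cup from where it was at the start of the episode below 0.015 m); the robot touches nothing.
It fails at once if the blank is lifted off the plate by more than 5 mm or tipped by more than 0.2 rad (z of blank in the frame of home above 0.005 m or angle between blank's own z axis and vertical above 0.2 rad).
It fails at once if the blank leaves the rail by more than 6 mm, or turns by more than 0.2 rad, on its way along the last 90 mm to the pocket (y of blank in the frame of home above -0.09 m and (x of blank in the frame of home below -0.006 m or angle between the x axis of blank and the x axis of jig, either way round above 0.2 rad)).
It fails at once if another piece or tool is moved by more than 15 mm (distance of any of bar, disc, punch, hammer, brick, jar, cup from where it was at the start of the episode above 0.015 m).
It also fails if it takes over 56 s, if anything falls off the work surface, if the arm or the gripper's body presses on something with over 40 N, if the wrist force passes 120 N, or if a joint passes its speed limit or range.

## Working session

There is one attempt and no reset: what is moved stays moved. The work goes in short steps, Python scripts to look and compute and a tool call to move; the robot and the scene stay as the last step left them, time stands still between calls to the robot, and variables do not carry over. Pictures are saved under pics/ and viewed, and the job is handed in when it is done.

Besides the shell and the picture viewer there is one more tool, called as a command line: name --argument value ..., lists and objects as JSON in quotes. move_arm: Moves the arm, as the interface text tells. Its arguments: {"type":"object","properties":{"rows":{"type":"string"},"grip":{"type":"number"},"newtons":{"type":"number"}},"required":["rows"]}

```bash
ls; mkdir -p pics
python3 - <<'E'
from station import sensors,camera
import cv2,numpy as np
print(sensors.get_obs())
for n in ("scene","top"):
    c=camera(n); cv2.imwrite(f"pics/{n}0.png",c["color"]); print(n,c["mtx"],c["distortion"],c["position"],c["attitude"])
    np.savez(f"{n}0.npz",**{k:np.array(v) for k,v in c.items()})
E
```

```text
pics
{'time_s': 0.0, 'qpos': array([-1.27161184e+00,  3.00462919e-01,  1.52157973e+00, -2.39669047e-05,
        1.32070081e+00, -6.66053785e-02]), 'joint_vel': array([-0.00239127, -0.00159341,  0.00084279, -0.0015993 ,  0.00135169,
        0.00107348]), 'tau': array([-1.27093477e-03, -5.31800687e+01, -3.52736199e+01,  7.07779988e-02,
        2.43757601e-02, -1.24771150e-04]), 'ee_pos': array([ 0.19667388, -0.51347144,  0.30209132]), 'eef_rot': array([-3.14153922e+00,  1.14980204e-03, -1.20500048e+00]), 'force': array([ 0.05491187, -0.14923129,  0.57151529]), 'moment': array([-0.00664062, -0.00622342,  0.00044524]), 'grip_width': 0.09396439184667196}
scene [[403.58580457   0.         283.81592956]
 [  0.         403.58580457 206.88522796]
 [  0.           0.           1.        ]] [-0.04938097  0.          0.          0.          0.        ] [ 1.28206622 -0.37803274  0.71766861] [-2.25900339  0.00881417  1.08355485]
top [[390.92826613   0.         278.31167763]
 [  0.         390.92826613 208.96401588]
 [  0.           0.           1.        ]] [-0.02644139  0.          0.          0.          0.        ] [ 0.37632478 -0.01515439  1.01620164] [-2.93910921 -0.00541174 -1.47420659]
```

View pics/scene0.png

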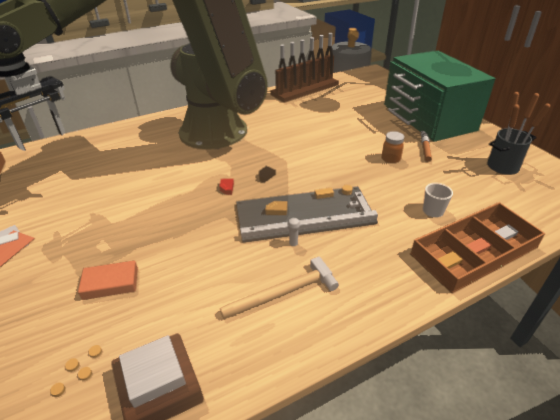

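View pics/top0.png

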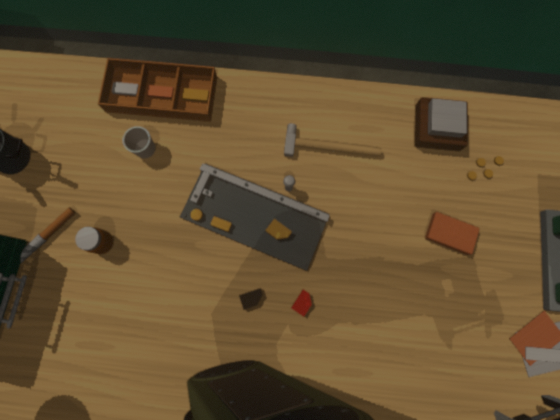

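The top view shows the jig from (183,215) to (328,215). The candidates are the brass piece at (278,230), the bar at (221,224), the disc at (196,215), and black and red look-alikes at (251,299) and (303,303), which are off the plate. I'll enlarge the view to confirm the blank.

```bash
cat > h.py <<'E'
import numpy as np,cv2
from scipy.spatial.transform import Rotation as R
def rot(rpy): return R.from_euler('xyz',rpy).as_matrix()
def rays(c,px):
    p=cv2.undistortPoints(np.float64(px).reshape(-1,1,2),c["mtx"],c["distortion"]).reshape(-1,2)
    d=np.c_[p,np.ones(len(p))]
    return d
def cast(c,px,z,T=None):
    d=rays(c,px)
    if T is None: Rm=rot(c["attitude"]);o=np.array(c["position"])
    else: Rm=T[:3,:3];o=T[:3,3]
    w=d@Rm.T
    return o+w*((z-o[2])/w[:,2])[:,None]
E
python3 - <<'E'
from h import *
c=np.load("top0.npz"); im=c["color"]
cr=im[150:280,170:340]; cr=cv2.convertScaleAbs(cr,alpha=1.6)
cv2.imwrite("pics/topcrop.png",cv2.resize(cr,None,fx=4.5,fy=4.5,interpolation=cv2.INTER_CUBIC))
s=np.load("scene0.npz")["color"][170:250,220:390]
cv2.imwrite("pics/scenecrop.png",cv2.resize(s,None,fx=4.5,fy=4.5,interpolation=cv2.INTER_CUBIC))
# heights from depth check
for n,u,v in(("plate",250,240),("table",240,270),("blank",278,230)):
    d=rays(c,[[u,v]])[0]*c["z_map"][v,u]; print(n,rot(c["attitude"])@d+c["position"])
E
```

```text
plate [0.49324654 0.06392182 0.01469046]
table [0.41533585 0.08201945 0.00096187]
blank [ 0.52364205 -0.00543907  0.03129282]
```

View pics/topcrop.png

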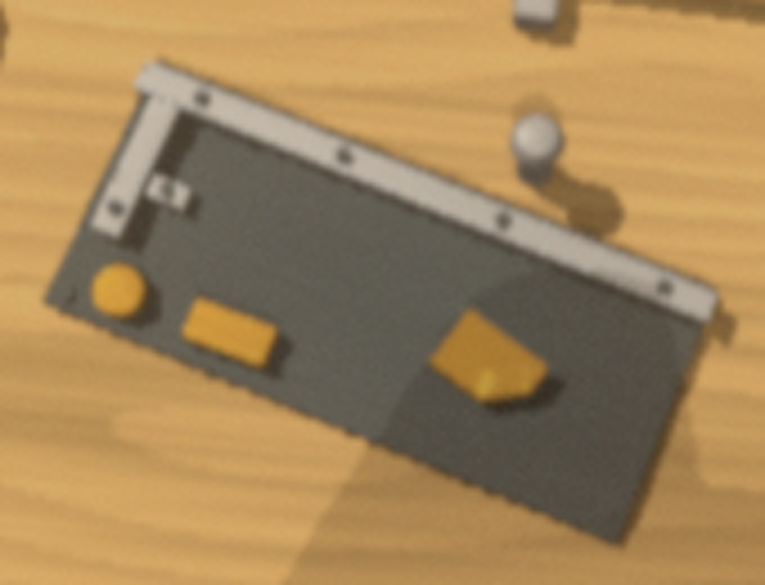

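View pics/scenecrop.png

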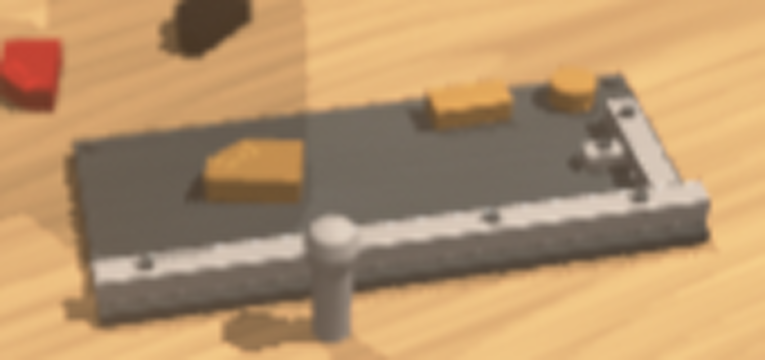

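The crop confirms it. The brass piece at about (278,230) in the top view has one corner cut off, facing away from both the rail and the stop. The bar is a full rectangle and the disc is round. Next I'll get a coarse jig pose and the blank's corners.

```bash
cat > m.py <<'E'
from h import *
def analyse(c,T=None,roi=None,dbg=None):
    im=c["color"]; hsv=cv2.cvtColor(im,cv2.COLOR_BGR2HSV)
    return hsv
E
python3 - <<'E'
from h import *
c=np.load("top0.npz"); im=c["color"]
k=lambda u,v:(170+(u+.5)/4.5-.5,150+(v+.5)/4.5-.5)
P=lambda u,v,z:cast(c,[k(u,v)],z)[0][:2]
# rail inner edge top z=.030
a=P(185,108,.03);b=P(708,322,.03); o1=P(157,62,.03);o2=P(718,290,.03)
print("inner",a,b,"outer",o1,o2,np.linalg.norm(o2-o1))
ey=(o1-o2)/np.linalg.norm(o1-o2);ex=np.array([ey[1],-ey[0]])
print("yaw",np.degrees(np.arctan2(ex[1],ex[0])), "railwidth",(o2-b)@ex)
c1=P(47,300,.012);c2=P(622,545,.012);print("plate near corners",c1,c2,np.linalg.norm(c1-c2))
org=(o1+o2)/2-ex*.073
org2=(c1+c2)/2+ex*.08
print("org",org,org2)
J=lambda p:np.round(1000*np.array([(p-org)@ex,(p-org)@ey]),1)
for n,q in dict(blank=[(470,310),(549,368),(485,403),(432,358),(527,395)],bar=[(200,297),(277,328),(268,367),(183,330)],disc=[(118,290)]).items():
    for u,v in q: print(n,J(P(u,v,.030 if n=="blank" else .028)))
print("keeper",J(P(168,190,.024)),"stop",J(P(135,240,.03)))
print("home",org+ex*.036+ey*.122)
E
```

```text
inner [0.65532847 0.18472001] [ 0.55875173 -0.12801501] outer [0.68157952 0.204781  ] [ 0.5778157  -0.13238197] 0.35276876668780616
yaw -17.10604598950507 railwidth 0.019505124353206397
plate near corners [0.53758545 0.25297088] [ 0.4297929  -0.09086073] 0.3603323564586766
org [0.55992699 0.05767182] [0.56015013 0.05752378]
blank [  7.6 -50.1]
blank [  -5.9 -104.3]
blank [-38.2 -78.5]
blank [-26.1 -41. ]
blank [-24.9 -98.6]
bar [-44.6  95.2]
bar [-44.   47.3]
bar [-66.5  42.9]
bar [-65.8  96.2]
disc [-59.  140.2]
keeper [  6.2 139.6] stop [-29.  143.1]
home [0.63021964 0.1636857 ]
```

Plate length, rail width, keeper and stop positions all match the given sizes. The coarse jig pose is origin (0.560, 0.0576), yaw −17.1°. The blank is at about (−18, −72) mm in the jig frame, −14° askew. I'll move above the start of the first push with the gripper closing, then take a wrist look.

move_arm --rows "-39 -45 0 0 0 0;-39 -45 0 0 0 0;-39 -45 0 0 0 0;-39 -45 0 0 0 0;-39 -45 0 0 0 0;-39 -45 0 0 0 0;-39 -45 0 0 0 0;-39 -45 0 0 0 0;-39 -45 0 0 0 0;-39 -45 0 0 0 0;0 0 0 0 0 0.16;0 0 0 0 0 0.17;0 0 0 0 0 0.17;0 0 0 0 0 0.17;0 0 0 0 0 0" --grip -1 --newtons 20

```text
time_s: 1.98
ee_pos: [0.484, 0.0305, 0.2994]
eef_rot: [3.136, 0.002, -1.894]
force: [0.5, 0.8, 0.3]
grip_width: 0.0004
```

```bash
cat > look.py <<'E'
import sys
from h import *
from station import sensors,camera
name,tag=sys.argv[1:3]
o=sensors.get_obs(); c=camera(name)
d={k:np.array(v) for k,v in c.items()}
T=np.eye(4);T[:3,:3]=rot(o["eef_rot"]);T[:3,3]=o["ee_pos"]
if name=="wrist": d["T"]=T@d["hand_eye"]
np.savez(tag+".npz",**d); cv2.imwrite(f"pics/{tag}.png",c["color"])
print(o["time_s"],o["ee_pos"].round(4),o["eef_rot"].round(4),o["force"].round(2),o["grip_width"],o["qpos"].round(2))
E
python3 look.py wrist w1
```

```text
1.975 [0.484  0.0305 0.2994] [ 3.1358e+00  1.8000e-03 -1.8936e+00] [0.47 0.81 0.33] 0.0004384951730163788 [-0.01  0.16  1.7   0.    1.29  1.88]
```

View pics/w1.png

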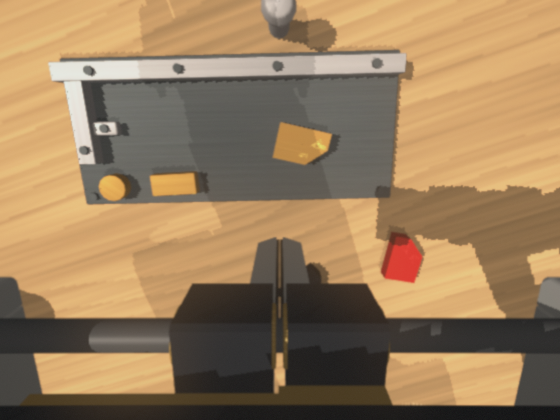

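The wrist view shows the rail at rows 52–80, the blank at (302,145), the bar at (175,184), the disc at (112,188), and the closed fingers at (280,240–310). I'll measure with masks.

```bash
cat > meas.py <<'E'
import sys
from h import *
def meas(tag,brass_roi=None):
    c=np.load(tag+".npz"); im=c["color"]; T=c["T"] if "T" in c else None
    hsv=cv2.cvtColor(im,cv2.COLOR_BGR2HSV)
    out={}
    br=cv2.inRange(hsv,(10,150,90),(30,255,255))
    plate=None
    cs,_=cv2.findContours(br,cv2.RETR_EXTERNAL,cv2.CHAIN_APPROX_NONE)
    return c,T,hsv,[q for q in cs if cv2.contourArea(q)>150]
ORG=np.array([.560,.0576]);TH=np.radians(-17.1)
def setJ(o,t):
    global ORG,TH; ORG=np.array(o);TH=t
def J(p):
    ex=np.array([np.cos(TH),np.sin(TH)]);ey=np.array([-ex[1],ex[0]])
    d=np.atleast_2d(p)[:,:2]-ORG
    return (1000*np.c_[d@ex,d@ey]).round(1)
E
python3 - <<'E'
from meas import *
c,T,hsv,cs=meas("w1")
for q in cs:
    m=q.reshape(-1,2)
    p=cast(c,[m.mean(0)],.03,T)
    j=J(p)[0]
    if abs(j[0])<80 and abs(j[1])<180:
        a=cv2.approxPolyDP(q,3.,True).reshape(-1,2)
        print(m.mean(0),j,cv2.contourArea(q)); print(a.tolist(),J(cast(c,a,.030,T)).tolist())
# rail edges: bright low-sat columns
g=c["color"].min(2).astype(float)
pin=[];pout=[]
for u in range(110,395,5):
    col=g[40:100,u]; b=np.where(col>110)[0]
    if len(b): pin.append((u,40+b.max()+.5)); pout.append((u,40+b.min()-.5))
pin=np.array(pin);print(pin[::6].tolist(),pout[::6])
W=cast(c,pin,.030,T)[:,:2]; l=cv2.fitLine(W.astype(np.float32),cv2.DIST_HUBER,0,.001,.001).ravel()
ey=l[:2]*np.sign(l[1]); print("yaw",np.degrees(np.arctan2(-ey[0],ey[1])))
print("inner rail x in J",J(W)[::8].tolist())
im=c["color"][30:220,40:420]
cv2.imwrite("pics/w1c.png",cv2.resize(im,None,fx=2.1,fy=2.1,interpolation=cv2.INTER_CUBIC))
E
```

```text
[112.56944444 187.43055556] [-56.  137.6] 459.0
[[107, 176], [100, 184], [104, 196], [123, 196], [125, 186], [121, 179]] [[-43.1, 141.7], [-51.9, 150.9], [-65.6, 148.8], [-66.1, 127.5], [-54.7, 123.5], [-46.8, 126.8]]
[173.40833333 183.58333333] [-53.3  69.4] 812.0
[[193, 173], [153, 175], [153, 193], [195, 192]] [[-42.0, 46.6], [-43.2, 90.9], [-63.4, 93.4], [-63.4, 46.3]]
[299.80405405 142.93918919] [-12.3 -71.2] 1479.0
[[274, 156], [306, 162], [326, 150], [330, 135], [281, 124]] [[-25.5, -43.1], [-32.8, -77.8], [-20.4, -99.4], [-4.7, -103.5], [7.9, -51.5]]
[[110.0, 79.5], [140.0, 78.5], [170.0, 77.5], [200.0, 77.5], [230.0, 76.5], [260.0, 75.5], [290.0, 74.5], [320.0, 74.5], [350.0, 73.5], [380.0, 72.5]] [(110, np.float64(39.5)), (140, np.float64(39.5)), (170, np.float64(58.5)), (200, np.float64(57.5)), (230, np.float64(56.5)), (260, np.float64(55.5)), (290, np.float64(55.5)), (320, np.float64(54.5)), (350, np.float64(39.5)), (380, np.float64(39.5))]
yaw -17.074205
inner rail x in J [[55.8, 122.2], [55.9, 81.2], [55.9, 40.3], [55.9, -0.5], [55.9, -41.4], [55.8, -82.1], [55.7, -122.7], [55.6, -163.2]]
```

View pics/w1c.png

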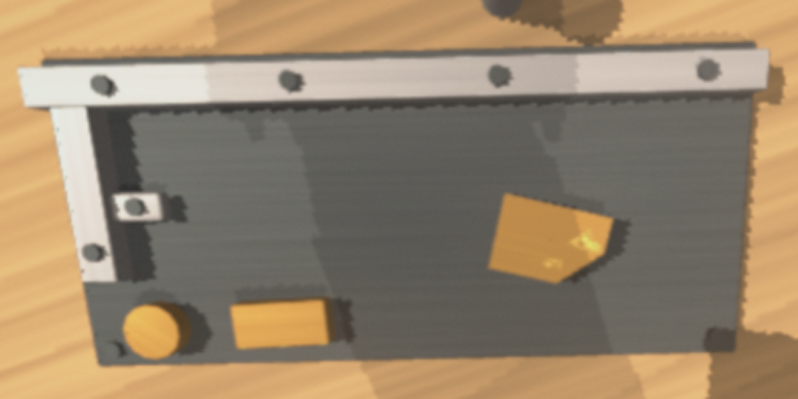

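Both views agree: rail face at x≈55.8 mm (nominal 55), yaw −17.1°, and the bar and disc lie well outside the finger lane. I'll lower the tool behind the blank's −x side.

move_arm --rows "10 3 0 0 0 -0.025;10 3 20 0 0 0;0 0 45 0 0 0;0 0 45 0 0 0;0 0 40 0 0 0;0 0 20 0 0 0;0 0 0 0 0 0"

```text
time_s: 2.9
ee_pos: [0.4711, 0.0131, 0.1249]
eef_rot: [3.137, 0.002, -1.835]
force: [0.7, -0.1, 0.2]
grip_width: 0.0004
```

```bash
python3 look.py wrist w2
python3 - <<'E'
from meas import *
from station import sensors
o=sensors.get_obs();print(J(o["ee_pos"]))
E
```

```text
2.9 [0.4711 0.0131 0.1249] [ 3.1373e+00  2.5000e-03 -1.8354e+00] [ 0.74 -0.1   0.23] 0.00039601780144851267 [-0.05  0.37  1.9   0.    0.88  1.78]
[[-71.5 -68.6]]
```

View pics/w2.png

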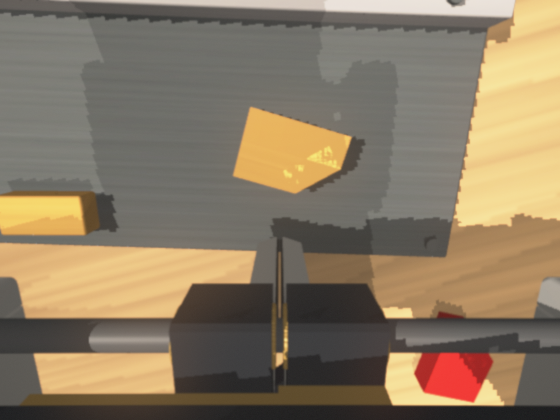

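The blank is ahead of the fingers, with its shoulder at (296,192) and the finger tip spanning columns 250–307. I'll trim yaw, go down to about 3 mm above the plate, and start the push.

move_arm --rows "0 0 6 0 0 0.034;0 0 6 0 0 0;0 -10 1 0 0 0;0 -9 0 0 0 0;0 -6 0 0 0 0;0 -6 0 0 0 0;0 -6 0 0 0 0;0 -6 0 0 0 0;0 -6 0 0 0 0;0 -6 0 0 0 0;0 0 0 0 0 0"

```text
time_s: 4.32
ee_pos: [0.5292, -0.0044, 0.1147]
eef_rot: [-3.14, 0.004, -1.87]
force: [-0.6, -0.1, 1.1]
grip_width: 0.0005
```

```bash
python3 look.py wrist w3
python3 - <<'E'
from meas import *
from station import sensors
o=sensors.get_obs();print(J(o["ee_pos"]))
E
```

```text
4.325 [ 0.5292 -0.0044  0.1147] [-3.1402  0.0038 -1.8698] [-0.56 -0.05  1.12] 0.000544865031510727 [-0.08  0.49  1.74  0.    0.91  1.79]
[[-11.5 -68.4]]
```

View pics/w3.png

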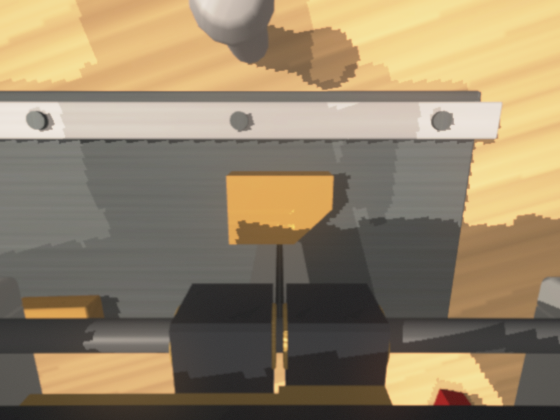

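The blank has squared up, with its edge at row 172 parallel to the rail edge at row 140, about 17 mm to go. I'll push gently until contact.

move_arm --rows "0 -5 0 0 0 0;0 -5 0 0 0 0;0 -4 0 0 0 0;0 -4 0 0 0 0;0 -3 0 0 0 0;0 -3 0 0 0 0"

```text
time_s: 5.12
ee_pos: [0.549, -0.0104, 0.1135]
eef_rot: [3.127, 0.002, -1.869]
force: [-24.7, 7.3, 14.1]
grip_width: 0.0003
```

```bash
python3 look.py wrist w4
python3 - <<'E'
from meas import *
from station import sensors
o=sensors.get_obs();print(J(o["ee_pos"]))
E
```

```text
5.125 [ 0.549  -0.0104  0.1135] [ 3.1274e+00  2.1000e-03 -1.8693e+00] [-24.71   7.31  14.09] 0.00026119632315575324 [-0.09  0.53  1.68  0.01  0.95  1.78]
[[  9.5 -68.3]]
```

View pics/w4.png

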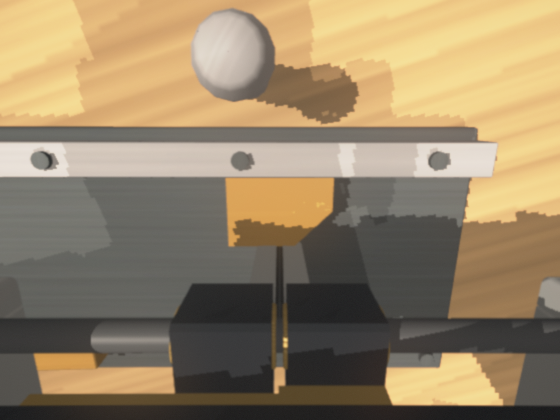

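The blank's edge lies on the rail edge along row 177, and the contact force is 26 N. I'll hold briefly, then back off and measure.

move_arm --rows "0 0 0 0 0 0;0 0 0 0 0 0;0 8 0 0 0 0;0 12 0 0 0 0;0 10 0 0 0 0;0 0 0 0 0 0"

```text
time_s: 5.92
ee_pos: [0.5182, -0.0009, 0.1139]
eef_rot: [3.127, 0.002, -1.869]
force: [0.1, 0.6, 0.0]
grip_width: 0.0005
```

```bash
python3 look.py wrist w5
python3 - <<'E'
from meas import *
from station import sensors
o=sensors.get_obs();print(J(o["ee_pos"]))
c,T,hsv,cs=meas("w5")
for q in cs:
    m=q.reshape(-1,2); a=cv2.approxPolyDP(q,3.,True).reshape(-1,2)
    j=J(cast(c,a,.030,T))
    if abs(j.mean(0)[0])<80 and abs(j.mean(0)[1])<180: print(a.tolist(),j.tolist())
g=c["color"].min(2).astype(float)
E
```

```text
5.925 [ 0.5182 -0.0009  0.1139] [ 3.1268e+00  2.0000e-03 -1.8691e+00] [0.09 0.62 0.05] 0.00046183133998306455 [-0.07  0.48  1.77  0.01  0.91  1.79]
[[-22.4 -68.2]]
[[21, 286], [27, 317], [87, 316], [80, 287], [35, 288], [31, 283]] [[-39.7, 79.6], [-60.0, 80.4], [-59.4, 45.0], [-40.3, 46.0], [-41.0, 71.9], [-37.8, 73.5]]
[[227, 185], [292, 186], [277, 172], [284, 158], [293, 160], [294, 169], [290, 171], [296, 178], [291, 181], [297, 184], [333, 149], [334, 137], [327, 137], [328, 141], [321, 145], [309, 143], [311, 139], [306, 134], [302, 142], [302, 134], [297, 138], [298, 132], [295, 138], [293, 133], [287, 133], [292, 130], [278, 133], [277, 125], [256, 130], [255, 124], [247, 138], [226, 134]] [[19.4, -40.9], [18.9, -75.0], [26.3, -67.2], [33.5, -70.8], [32.5, -75.4], [27.9, -76.0], [26.8, -73.9], [23.2, -77.1], [21.6, -74.5], [20.0, -77.6], [38.1, -95.7], [44.0, -95.9], [44.0, -92.4], [42.1, -93.0], [40.1, -89.5], [41.1, -83.4], [43.1, -84.3], [45.5, -81.8], [41.6, -79.8], [45.5, -79.8], [43.5, -77.3], [46.5, -77.7], [43.5, -76.3], [46.0, -75.2], [46.0, -72.2], [47.5, -74.7], [46.0, -67.7], [49.9, -67.2], [47.5, -56.7], [50.4, -56.2], [43.5, -52.1], [45.5, -41.6]]
```

View pics/w5.png

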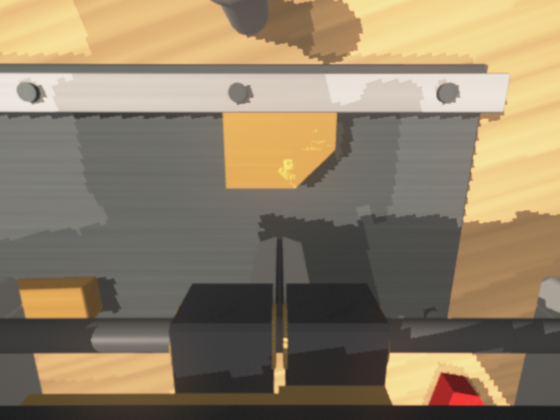

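The blank lies flush on the rail, with its edge at row 113 and its side parallel. Its centre is at jig (36, −69) mm, 191 mm short of home. Now I'll swing the fingers round behind the cut face and turn 45°.

move_arm --rows "23 0 0 0.014 0 0;24 0 0 0 0 0;0 0 0 0 0 -0.157;0 0 0 0 0 -0.157;0 0 0 0 0 -0.157;0 0 0 0 0 -0.157;0 0 0 0 0 -0.157;0 0 0 0 0 0"

```text
time_s: 6.98
ee_pos: [0.5063, -0.0482, 0.1147]
eef_rot: [-3.138, -0.001, -1.061]
force: [0.1, -0.2, 0.5]
grip_width: 0.0003
```

```bash
python3 look.py wrist w6
python3 - <<'E'
from meas import *
from station import sensors
o=sensors.get_obs();print(J(o["ee_pos"]))
E
```

```text
6.975 [ 0.5063 -0.0482  0.1147] [-3.1375e+00 -8.0000e-04 -1.0613e+00] [ 0.12 -0.16  0.51] 0.0003280340928504586 [-0.17  0.45  1.8   0.    0.88  0.89]
[[ -20.3 -116.9]]
```

View pics/w6.png

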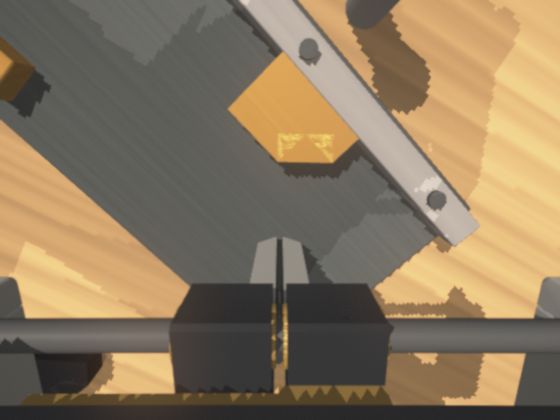

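The cut face is at row 163, columns 280–333, 13 mm right of the finger axis and about 47 mm ahead. I'll centre on it and come close.

move_arm --rows "7 0 1 0 0 0.023;7 -10 1 0 0 0;0 -14 0 0 0 0;0 -14 0 0 0 0;0 0 0 0 0 0"

```text
time_s: 7.65
ee_pos: [0.5504, -0.0428, 0.1127]
eef_rot: [-3.137, -0.001, -1.096]
force: [0.4, -0.4, -0.2]
grip_width: 0.0002
```

```bash
python3 look.py wrist w7
python3 - <<'E'
from meas import *
from station import sensors
o=sensors.get_obs();print(J(o["ee_pos"]))
E
```

```text
7.65 [ 0.5504 -0.0428  0.1127] [-3.1368e+00 -1.1000e-03 -1.0957e+00] [ 0.43 -0.41 -0.21] 0.00015089088335237507 [-0.14  0.53  1.68  0.    0.93  0.95]
[[ 19.9 -99.1]]
```

View pics/w7.png

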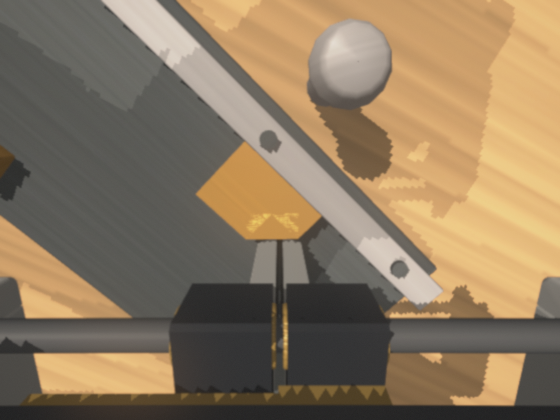

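The cut face at row 238 has its middle at column 272, about 3 mm left of the finger axis. I'll trim that, make contact, and slide the first stretch.

move_arm --rows "-3 0 0 0 0 -0.012;0 -3 0 0 0 0;0 -3 0 0 0 0;-3 -3 0 0 0 0;-4 -4 0 0 0 0;-5 -5 0 0 0 0;-5 -5 0 0 0 0;-5 -5 0 0 0 0;-5 -5 0 0 0 0"

```text
time_s: 8.82
ee_pos: [0.5649, 0.0014, 0.1125]
eef_rot: [-3.139, 0.0, -1.084]
force: [-0.2, 0.0, -0.5]
grip_width: 0.0002
```

```bash
python3 look.py wrist w8
python3 - <<'E'
from meas import *
from station import sensors
o=sensors.get_obs();print(J(o["ee_pos"]))
E
```

```text
8.825 [0.5649 0.0014 0.1125] [-3.1395e+00  2.0000e-04 -1.0837e+00] [-0.15  0.02 -0.45] 0.00020889475791114486 [-0.06  0.56  1.64  0.    0.94  1.02]
[[ 21.2 -51.6]]
```

View pics/w8.png

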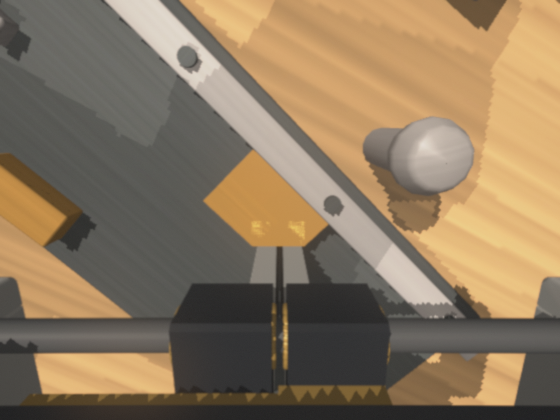

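The fingers are centred on the cut face (columns 251–304) and the blank is flush on the rail at jig y≈−28. About 150 mm remain, so I'll continue.

move_arm --rows "-5 -5.2 0 0 0 0;-5 -5.2 0 0 0 0;-5 -5.2 0 0 0 0;-5 -5.2 0 0 0 0;-5 -5.2 0 0 0 0;-5 -5.2 0 0 0 0;-5 -5.2 0 0 0 0;-5 -5.2 0 0 0 0"

```text
time_s: 9.88
ee_pos: [0.5834, 0.0604, 0.1125]
eef_rot: [3.141, 0.001, -1.083]
force: [-5.0, -2.5, 3.3]
grip_width: 0.0004
```

```bash
python3 look.py wrist w9
python3 - <<'E'
from meas import *
from station import sensors
o=sensors.get_obs();print(J(o["ee_pos"]))
E
```

```text
9.875 [0.5834 0.0604 0.1125] [ 3.1411e+00  1.4000e-03 -1.0835e+00] [-4.96 -2.48  3.28] 0.00039477373011458864 [0.04 0.6  1.57 0.   0.97 1.12]
[[21.5 10.4]]
```

View pics/w9.png

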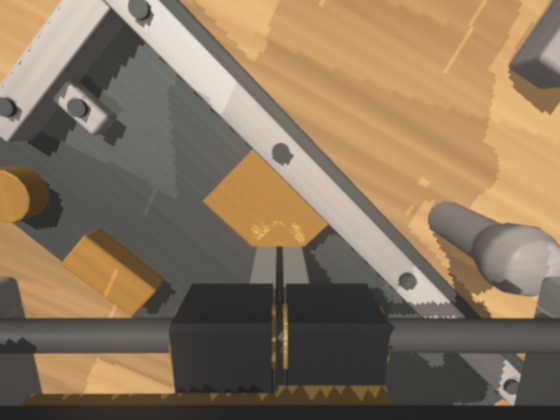

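The blank is still flush and centred, and the pressing force is about 6 N along the face normal. Another 60 mm or so takes it to the slot mouth.

move_arm --rows "-5 -5.2 0 0 0 0;-5 -5.2 0 0 0 0;-5 -5.2 0 0 0 0;-5 -5.2 0 0 0 0;-5 -5.2 0 0 0 0;-5 -5.2 0 0 0 0;-4 -4.2 0 0 0 0"

```text
time_s: 10.8
ee_pos: [0.5993, 0.111, 0.1125]
eef_rot: [3.139, 0.002, -1.083]
force: [-5.1, -2.3, 3.0]
grip_width: 0.0008
```

```bash
python3 look.py wrist w10
python3 - <<'E'
from meas import *
from station import sensors
o=sensors.get_obs();print(J(o["ee_pos"]))
E
```

```text
10.8 [0.5993 0.111  0.1125] [ 3.1394e+00  2.3000e-03 -1.0832e+00] [-5.05 -2.27  3.02] 0.0007566543074528692 [0.12 0.64 1.5  0.   1.01 1.21]
[[21.8 63.2]]
```

View pics/w10.png

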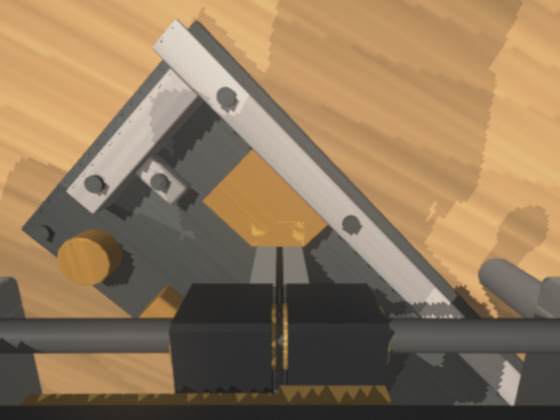

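Blank flush, its leading edge just short of the keeper at (162,182), about 35 mm to go. I'll slow down for the entry.

move_arm --rows "-3.5 -3.7 0 0 0 0;-3.5 -3.7 0 0 0 0;-3.5 -3.7 0 0 0 0;-3.5 -3.7 0 0 0 0;-3.5 -3.7 0 0 0 0;-3 -3.2 0 0 0 0"

```text
time_s: 11.6
ee_pos: [0.6089, 0.1415, 0.1124]
eef_rot: [3.137, 0.003, -1.083]
force: [-5.2, -1.5, 3.8]
grip_width: 0.0005
```

```bash
python3 look.py wrist w11
python3 - <<'E'
from meas import *
from station import sensors
o=sensors.get_obs();print(J(o["ee_pos"]))
E
```

```text
11.6 [0.6089 0.1415 0.1124] [ 3.1374  0.0033 -1.0834] [-5.23 -1.51  3.82] 0.00047100254768619727 [0.17 0.67 1.45 0.   1.03 1.25]
[[22.1 95. ]]
```

View pics/w11.png

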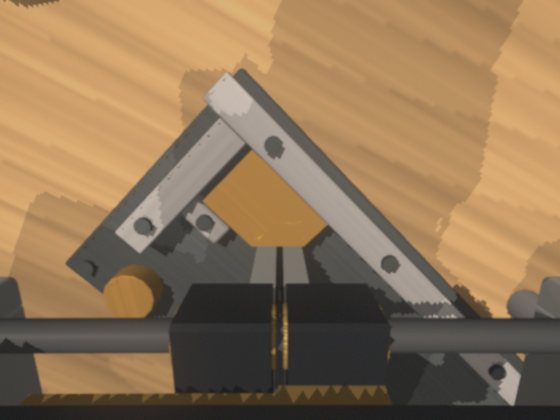

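The blank has entered the slot beside the keeper (205,222), about 3–4 mm short of the stop. I'll finish in small steps.

move_arm --rows "-1.5 -1.6 0 0 0 0;-1.5 -1.6 0 0 0 0;-1.5 -1.6 0 0 0 0;-1.5 -2 0 0 0 0"

```text
time_s: 12.15
ee_pos: [0.6104, 0.1471, 0.1118]
eef_rot: [3.126, 0.001, -1.084]
force: [-17.1, -16.5, 12.4]
grip_width: 0.0001
```

```bash
python3 look.py wrist w12
python3 - <<'E'
from meas import *
from station import sensors
o=sensors.get_obs();print(J(o["ee_pos"]))
E
```

```text
12.15 [0.6104 0.1471 0.1118] [ 3.1264e+00  1.0000e-03 -1.0839e+00] [-17.12 -16.53  12.37] 7.696519823772378e-05 [ 0.18  0.68  1.43 -0.    1.04  1.27]
[[ 21.9 100.4]]
```

View pics/w12.png

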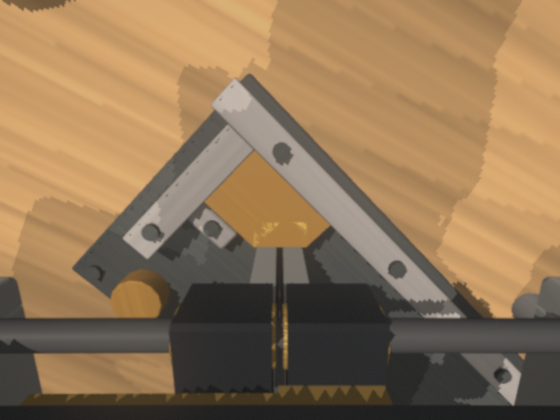

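The force jumped to 24 N and now has components against both rail and stop, and the picture shows both sides closed up. I'll press once more, retreat along the face normal, then rise and check.

move_arm --rows "0 -2.5 0 0 0 0;0 -1 0 0 0 0;0 8 0 0 0 0;0 12 0 0 0 0;0 12 -5 0 0 0;0 10 -30 0 0 0;0 0 -40 0 0 0;0 0 -40 0 0 0;0 0 0 0 0 0"

```text
time_s: 13.32
ee_pos: [0.5734, 0.1267, 0.2327]
eef_rot: [3.122, 0.001, -1.085]
force: [0.3, 0.8, 0.4]
grip_width: 0.0006
```

```bash
python3 look.py wrist w13; python3 look.py top t13
python3 - <<'E'
from h import *
a=np.load("w13.npz")["color"];cv2.imwrite("pics/w13c.png",cv2.resize(a[60:300,120:440],None,fx=2.5,fy=2.5,interpolation=cv2.INTER_CUBIC))
a=np.load("t13.npz")["color"];cv2.imwrite("pics/t13c.png",cv2.resize(cv2.convertScaleAbs(a[150:280,170:340],alpha=1.5),None,fx=4.5,fy=4.5,interpolation=cv2.INTER_CUBIC))
E
```

```text
13.325 [0.5734 0.1267 0.2327] [ 3.1216e+00  1.1000e-03 -1.0854e+00] [0.29 0.85 0.35] 0.0005979725662114572 [ 0.16  0.45  1.48 -0.01  1.23  1.24]
13.375 [0.5728 0.1266 0.2307] [ 3.1187e+00  2.1000e-03 -1.0855e+00] [-0.51 -0.04 -0.78] 0.0009048583548161213 [ 0.16  0.45  1.48 -0.01  1.23  1.24]
```

View pics/w13c.png

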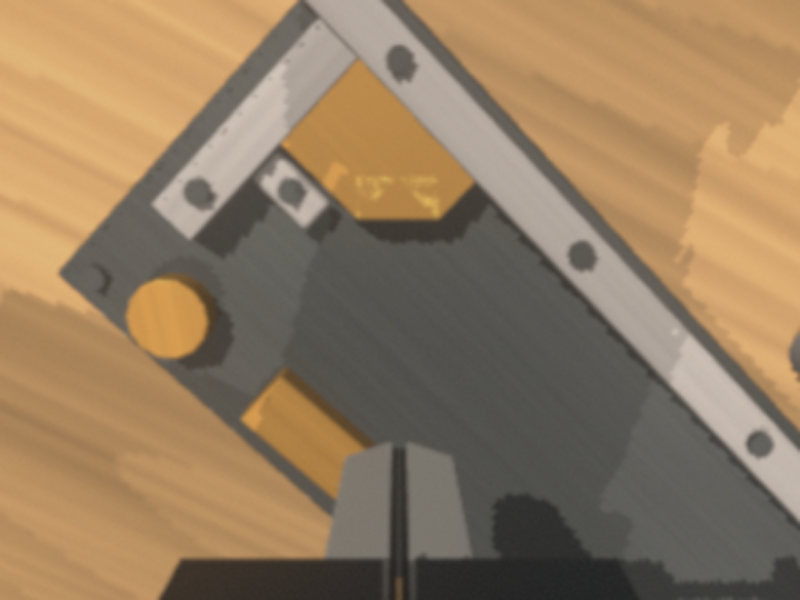

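View pics/t13c.png

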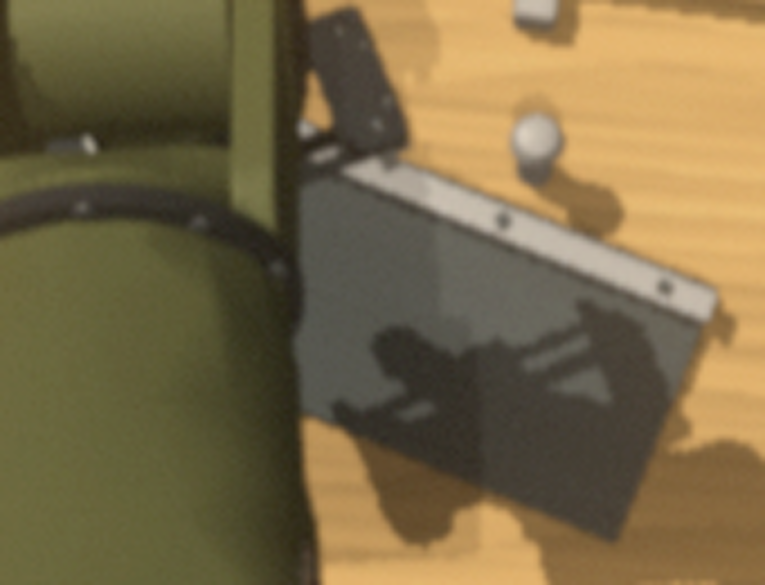

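In the wrist crop the blank's sides meet the rail and the stop with no gap, and its corner is at (357,60). The punch in the top crop is unmoved at (537,140). One quick numeric check before handing in.

Run:
```python
from meas import *
c,T,hsv,cs=meas("w13")
f=lambda u,v:(120+(u+.5)/2.5-.5,60+(v+.5)/2.5-.5)
q=[f(357,60),f(474,183),f(283,147),f(190,239),f(345,207)]
p=J(cast(c,q,.030,T))
print("corner+x+y",p[0],"rail-side -y corner",p[1],"+y -x corner",p[2],"stop end",p[3])
d=p[1]-p[0];print("side vs rail deg",np.degrees(np.arctan2(d[0],-d[1])), "edge +y tilt",np.degrees(np.arctan2((p[0]-p[2])[1],(p[0]-p[2])[0])))
for q in cs:
    m=cv2.minAreaRect(q); print(m[0],J(cast(c,[m[0]],.028,T)))
```

```text
corner+x+y [ 55.2 151.7] rail-side -y corner [55.2 95.6] +y -x corner [ 17.6 150.3] stop end [-28.4 152.3]
side vs rail deg 0.0 edge +y tilt 2.1323684365539792
(241.60548400878906, 233.17591857910156) [[-53.6  73.8]]
(187.0, 187.0) [[-56.1 139.4]]
(270.5000305175781, 124.00000762939453) [[ 36.9 124.5]]
```

```bash
python3 -c "
from station import ctrl; print(ctrl.hand_in())"
```

```text
the job is handed in; nothing more can be done
None
```

The blank is in the pocket, against both the rail and the end stop, and the job is handed in at about 13.4 s of the 56 s allowed. I used the closed fingertips only and never lifted it. I pushed it square against the rail about 190 mm short of home, then slid it along the rail by its cut face.

**Seating:** at the end the contact force rose to 24 N, with components against both rail and stop. The last wrist picture shows no gap on either side. The blank's rail side measures 0.0° to the rail at x = 55.2 mm. Its leading corner is at y = 151.7 mm, level with where my frame puts the stop face (about 152 mm).

**Disagreements:**
- My jig frame reads 1–2 mm off the nominal 150 mm stop position.
- One corner pick gave the short edge a 2° tilt, about 1.4 mm. I put this down to pixel error because the long side is square.

**Bystanders:** the bar, disc and punch show no visible movement. The hammer, brick, jar and cup were not re-measured at the end; the arm covered part of the last top view, and nothing was pushed near them.

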